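# Slide a filter case into the dry box past its self-closing flap

### The arm

A 6-joint arm with a two-finger parallel gripper is mounted at the origin on the work surface. World frame = base frame: x ahead of the robot, y to its left, z up, the work surface at z = 0. Lengths are in m, angles in rad, forces in N, time in s.
With the tool pointing down it reaches from about 0.25 to 0.775 m from the base axis. Payload 4 kg.
Tool frame: the origin (TCP) lies midway between the tips of the shut fingers; the grasp point (between the pads) lies 19 mm behind it; z points along the fingers, y is the direction in which the jaws open and shut (so a half turn about z gives the same grasp; the last joint's range is limited). The gripper opens to 94 mm and grips with 3 to 60 N. Pads are 16 mm wide; open, the fingers measure 119 mm over their backs; the gripper's body (75 mm by 177 mm) begins 78 mm behind the grasp point.
Start: joints at [1.164, 0.087, 1.371, -0, 1.684, -0.103], TCP at [0.165, 0.525, 0.206] pointing down, gripper open.
Joint ranges: [-3.1, 3.1], [-0.76, 2.03], [0.27, 2.55], [-1.08, 4.22], [0.17, 2.65], [-2.57, 2.57]. Speed limits (rad/s): [2.79, 2.79, 3.14, 3.14, 3.14, 3.14].

### API

Orientations are given as [roll, pitch, yaw] about the fixed x, y, z axes, in that order (R = Rz(yaw) Ry(pitch) Rx(roll)).
In Python, from bench import robot gives the robot as it stands.
- The arm moves only by the tool servo_tool, never from a script. Its argument "rows" is a list of rows, each a list of 2 entries, a list of its own where there are three numbers: the shift along the tool's x, y, z normalised to -1 to 1, where 1 is 0.08 m, then the turn about the tool's z normalised to -1 to 1, where 1 is pi/2 rad. A call has 1 to 12 rows; each row is the pose to reach, as a shift and turn from the pose commanded when the call began, along the tool's axes at that moment; what a row does not reach only later rows make up. A row lasts 1/12 s, in which the tool goes at most 41.7 mm and 7.16 degrees, less where a joint would pass 70% of its speed; a pose out of reach is approached as far as the arm can. A call with a number of a shift or a turn outside -1 to 1 is refused whole. A call with a gripper value outside its range is refused whole. "grip" is the closure, from -1 (fully open) to 1 (shut), set as the call begins (left out, the last holds). The fingers move at their own pace and stop on an object; the grip force is fixed at half the most. Time passes only in rows, so rows that repeat a pose let the fingers close. It gives the time, the measured TCP pose, the force and the opening at its end, in the units of the state.
- robot.get_obs(): the state, without advancing time (a new reading comes with each control period).
- robot.snapshot(name): name is "scene" or "side" or "wrist"; returns a dict with "pixels" (400x640x3 uint8, red, green, blue), "camera_matrix" (3x3 intrinsics, pixels), "D" ([k1, k2, p1, p2, k3] as OpenCV has them; the pictures are not rectified), "world_from_camera" (4x4, takes a point from camera to world coordinates). Camera axes: x right, y down, z forward; pixel columns grow to the right and rows downward; lengths in m; the calibration is good to about 2 mm. A picture is of the moment at which its call begins. There is no depth.
- robot.close_job(): hands the job in, once; it reports no verdict.
The state is a dict: "time": time; "joint_positions": joint angles; "qvel": joint speeds; "joint_torque": joint torques, N m; "tool_pos": TCP position; "ee_rot": TCP orientation; "wrist_force": force on the tool from outside, world axes, zero at the start; "wrist_torque": the same for the moment, N m; "width": finger opening in m.
Only numpy, scipy, OpenCV 4.12 (cv2) and the standard library are available. Lean on these libraries where they do the work, as an engineer would, in place of code of your own. Each camera call takes 0.05 s, during which the arm holds its last target.

### The job

Put the blue filter case away in the dry box without picking it up: with one finger push the orange self-closing flap open while the case is still on the ledge, keep holding it open with that finger, and with the other finger push the case along the ledge and over the sill so that it drops inside. Work gently, do not pinch or lift the case, and let the flap swing fully shut behind it. Leave the blower and the dish with its caps where they are.

Things in the scene. Friction and masses are not known exactly. Their poses are not given: they have to be found in the camera images.
- dry_box: Fixed grey box, 251 mm long, 180 wide, 148 high, white ledge in front. Origin on the shelf surface below the middle of the sill (edge where ledge ends and opening begins); x points level from ledge into the box (the way to push), y along the sill, z up. Bin inside: x 0 to 129 mm, y +-84, floor at z 6 mm. Fixed roof over x 87 to 135 mm, top at z 148; side walls at y +-87 follow the flap's slope.
- sill (a point): Middle of the sill, on the ledge's top surface, 105 mm above the origin of dry_box; axes as dry_box. The flat ledge runs from here 116 mm back along -x, 180 mm wide. Two low black guide rails stand on it along x at y = +-37 mm: 5 mm high, 4 mm thick, 70 mm clear between them.
- flap (a joint): Orange sloping flap over the opening, 160 mm wide (y +-80), 89 long, 4 thick. Shut (0 rad) it slopes up at 24 degrees from the sill to its hinge; the value grows as its lower edge swings down into the box, at most 1.25 (plumb at 1.15). A spring shuts it (0.08 N m shut, 0.14 at 0.8 rad); the case's weight does not open it. A fingertip reaching down to just above the ledge and moved along +x pushes it open.
- flap_hinge (a point): Middle of the flap's hinge axis, which runs along dry_box y: 85 mm beyond the sill and 38 mm above the ledge. A finger holding the flap open must stop before it (hinge radius 4 mm).
- flap_edge (a point): Middle of the lower edge of the flap (moves with the flap); shut it lies 4 mm beyond the sill and 2 mm above ledge height.
- filter_case: Round blue plastic filter case lying flat on the ledge between the rails: diameter 46 mm, 16 mm high, 35 to 75 g. Origin at the centre of its underside, z up through the lid. It starts 42 to 62 mm in front of the sill (dry_box x of its centre).
- blower: Red silicone air blower standing on the shelf beside the dry box, nozzle up, diameter 62 mm, 120 mm high; origin at the centre of its underside. Bystander.
- dish: White ceramic dish beside the dry box, diameter 114 mm, 22 mm high, holding three black lens caps; origin at the centre of its underside. Bystander.
- cap0: Black lens cap lying in the dish, diameter 36 mm, 7 mm thick; origin at the centre of its underside. Bystander.
- cap1: Black lens cap lying in the dish, diameter 36 mm, 7 mm thick; origin at the centre of its underside. Bystander.
- cap2: Black lens cap lying in the dish, diameter 36 mm, 7 mm thick; origin at the centre of its underside. Bystander.
There are look-alikes about, which are no part of the job. Of the things like the filter_case, leave any that is yellow; of the rest the smaller one is meant.

How it is judged:
On the way, in this order (a step that is already met when the one before it is completed fails the run):
1. a finger pushes the flap open while the case is still on the ledge (contact force between the fingers and flap above 0.2 N and value of joint flap above 0.08 rad and x of filter_case in the frame of dry_box below -0.01 m and z of filter_case in the frame of dry_box above 0.101 m), for 0.05 s.
2. with the flap held open by one finger, the other finger pushes the case onto the sill (contact force between the fingers and flap above 0.2 N and value of joint flap above 0.2 rad and x of filter_case in the frame of dry_box above -0.006 m and z of filter_case in the frame of dry_box above 0.093 m and contact force between the fingers and filter_case above 0.02 N), for 0.02 s.
3. the case drops through while a finger still holds the flap open (contact force between the fingers and flap above 0.1 N and value of joint flap above 0.25 rad and x of filter_case in the frame of dry_box above 0 m and z of filter_case in the frame of dry_box below 0.075 m), for 0.02 s.
At the end, for the whole second after the job is handed in: The case lies at rest inside the bin of the dry box (between the sill and the back wall, underside centre less than 60 mm above the shelf) and the flap is shut to within 0.05 rad (x of filter_case in the frame of dry_box between 0 and 0.13 m and y of filter_case in the frame of dry_box between -0.085 and 0.085 m and z of filter_case in the frame of dry_box below 0.06 m and linear speed of filter_case below 0.02 m/s and value of joint flap below 0.05 rad); the robot touches nothing.
It fails at once if the case is lifted more than 12 mm off the ledge (z of filter_case in the frame of dry_box above 0.117 m).
It fails at once if the case is pinched or pressed with more than 15 N (contact force between the fingers and filter_case above 15 N).
It fails at once if the flap is forced with more than 20 N (contact force between the arm and flap above 20 N).
It fails at once if the blower, the dish or a lens cap is moved more than 15 mm (distance of any of blower, dish, cap0, cap1, cap2 from where it was at the start of the episode above 0.015 m).
It also fails if it takes over 40 s, if anything falls off the work surface, if the arm or the gripper's body presses on something with over 40 N, if the wrist force passes 120 N, or if a joint passes its speed limit or range.

## Working session

There is one attempt and no reset: what is moved stays moved. The work goes in short steps, Python scripts to look and compute and a tool call to move; the robot and the scene stay as the last step left them, time stands still between calls to the robot, and variables do not carry over. Pictures are saved under pics/ and viewed, and the job is handed in when it is done.

Besides the shell and the picture viewer there is one more tool, called after "Request:" by a JSON object that holds its "name" and its "arguments". servo_tool: Moves the arm, as the interface text tells. Its arguments: {"type":"object","properties":{"rows":{"type":"array"},"grip":{"type":"number"}},"required":["rows"]}

```bash
ls; mkdir -p pics; python3 - <<'E'
from bench import robot
import cv2
for n in ["scene","side","wrist"]:
    s=robot.snapshot(n); cv2.imwrite(f"pics/{n}0.png",s["pixels"][:,:,::-1])
    print(n,s["camera_matrix"].tolist(),s["D"],s["world_from_camera"].round(4).tolist())
print(robot.get_obs())
E
```

```text
pics
scene [[489.0387468140193, 0.0, 318.8176242227969], [0.0, 489.0387468140193, 195.6807779178735], [0.0, 0.0, 1.0]] [-0.04051786  0.          0.          0.          0.        ] [[0.5358, 0.4571, -0.7099, 1.2263], [0.8442, -0.3062, 0.44, -0.3937], [-0.0163, -0.835, -0.55, 0.6563], [0.0, 0.0, 0.0, 1.0]]
side [[451.48880167653357, 0.0, 316.69137022365413], [0.0, 451.48880167653357, 202.49391970533324], [0.0, 0.0, 1.0]] [-0.00689456  0.          0.          0.          0.        ] [[0.9473, -0.1988, 0.2511, 0.2473], [-0.3203, -0.5834, 0.7464, -0.7587], [-0.0019, -0.7875, -0.6163, 0.762], [0.0, 0.0, 0.0, 1.0]]
wrist [[335.11443997738667, 0.0, 317.9487120185199], [0.0, 335.11443997738667, 190.64100430583423], [0.0, 0.0, 1.0]] [-0.01481118  0.          0.          0.          0.        ] [[0.2984, 0.9298, 0.2155, 0.1015], [0.9544, -0.2901, -0.07, 0.5448], [-0.0025, 0.2266, -0.974, 0.3823], [0.0, 0.0, 0.0, 1.0]]
{'time': 0.15, 'joint_positions': array([ 1.16388190e+00,  8.78008376e-02,  1.37187402e+00,  3.73688621e-06,
        1.68358537e+00, -1.03091185e-01]), 'qvel': array([ 0.00030332, -0.00242052, -0.00368321,  0.00011178,  0.00044623,
        0.0008672 ]), 'joint_torque': array([ 8.03441162e-04, -3.40644729e+01, -3.02792859e+01,  7.18115014e-02,
        3.05085664e-02, -1.00573213e-04]), 'tool_pos': array([0.16438075, 0.52443539, 0.2045813 ]), 'ee_rot': array([-3.13993432e+00, -1.75301872e-04,  2.83776969e+00]), 'wrist_force': array([-0.46263534,  0.85552109, -0.13806387]), 'wrist_torque': array([ 0.01038578, -0.00489208,  0.02251422]), 'width': 0.09408578326102265}
```

View pics/scene0.png

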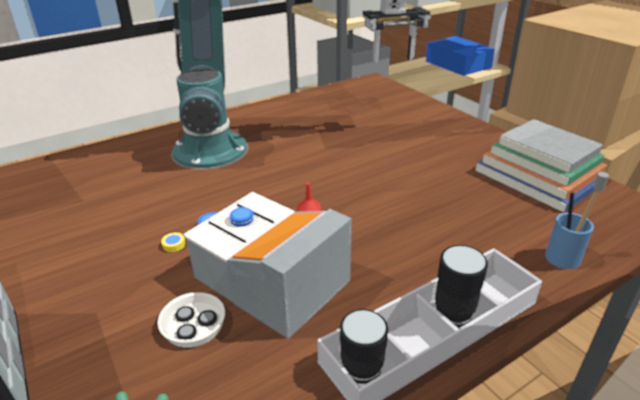

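View pics/side0.png

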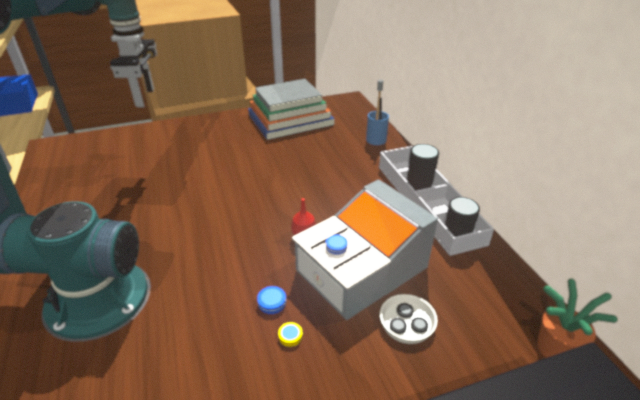

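View pics/wrist0.png

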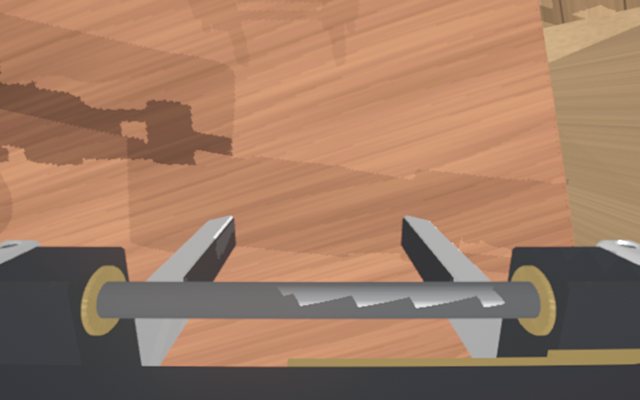

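The scene shows the box with its ledge towards the robot, orange flap around (278,236) in the scene view and (377,222) in the side view. The blue case sits on the ledge at (241,215) and (336,243). A larger blue case and a yellow one lie on the shelf. I'll zoom in for masks and corners.

```bash
cat > h.py <<'E'
import numpy as np,cv2
def rays(s,px):
    px=np.asarray(px,float).reshape(-1,1,2)
    n=cv2.undistortPoints(px,s["camera_matrix"],np.asarray(s["D"])).reshape(-1,2)
    T=s["world_from_camera"]; d=np.c_[n,np.ones(len(n))]@T[:3,:3].T
    return T[:3,3],d
def onplane(s,px,z):
    o,d=rays(s,px); return o+d*((z-o[2])/d[:,2])[:,None]
def proj(s,P):
    T=np.linalg.inv(s["world_from_camera"]); r,_=cv2.Rodrigues(T[:3,:3])
    return cv2.projectPoints(np.asarray(P,float).reshape(-1,1,3),r,T[:3,3],s["camera_matrix"],np.asarray(s["D"]))[0].reshape(-1,2)
E
python3 - <<'E'
from bench import robot
from h import *
for n,(x0,y0,w,h) in dict(scene=(180,180,180,140),side=(250,180,200,150)).items():
    s=robot.snapshot(n); im=s["pixels"]
    np.savez(f"{n}.npz",**s)
    c=cv2.resize(im[y0:y0+h,x0:x0+w],None,fx=4,fy=4,interpolation=cv2.INTER_CUBIC)
    cv2.imwrite(f"pics/{n}z.png",c[:,:,::-1])
    hsv=cv2.cvtColor(im,cv2.COLOR_RGB2HSV)
    m=cv2.inRange(hsv,(8,180,150),(18,255,255)); 
    cs,_=cv2.findContours(m,cv2.RETR_EXTERNAL,cv2.CHAIN_APPROX_NONE)
    for q in cs:
        if cv2.contourArea(q)>300: 
            a=cv2.approxPolyDP(q,4,True).reshape(-1,2); print(n,"orange",cv2.contourArea(q),a.tolist())
    m=cv2.inRange(hsv,(100,120,80),(120,255,255))
    cs,_=cv2.findContours(m,cv2.RETR_EXTERNAL,cv2.CHAIN_APPROX_NONE)
    for q in cs:
        if cv2.contourArea(q)>30: print(n,"blue",cv2.contourArea(q),cv2.boundingRect(q),cv2.minEnclosingCircle(q))
E
```

```text
scene orange 1041.5 [[317, 214], [291, 216], [234, 256], [260, 258]]
scene blue 53.0 (166, 236, 13, 7) ((172.0, 238.5), 6.18475866317749)
scene blue 45.5 (198, 213, 17, 11) ((206.0, 218.0), 9.434081077575684)
scene blue 253.0 (230, 206, 24, 20) ((241.61050415039062, 215.00828552246094), 11.780184745788574)
scene blue 1780.5 (426, 36, 68, 39) ((459.58489990234375, 52.94811248779297), 33.64763259887695)
scene blue 1963.5 (28, 0, 73, 36) ((64.0, 12.5), 38.108497619628906)
side orange 2260.5 [[363, 193], [339, 216], [388, 255], [415, 228]]
side blue 553.5 (258, 286, 28, 28) ((271.5, 299.02630615234375), 14.405437469482422)
side blue 47.0 (326, 239, 20, 12) ((335.5, 243.5), 10.12432861328125)
side blue 1183.5 (0, 75, 37, 40) ((14.5, 94.5), 24.300304412841797)
```

View pics/scenez.png

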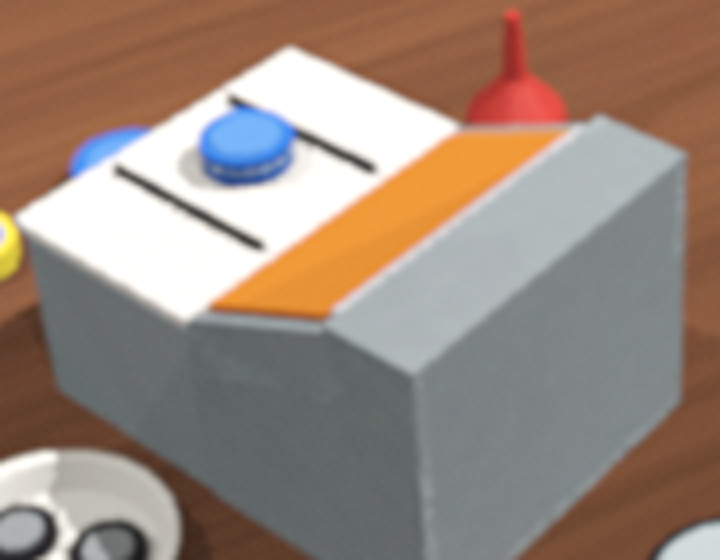

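View pics/sidez.png

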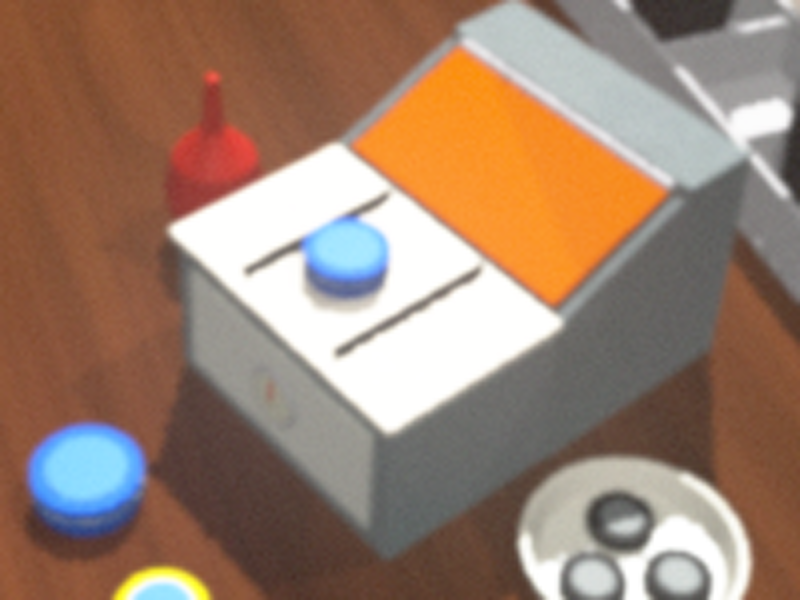

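```bash
cat > m.py <<'E'
from h import *
S={n:dict(np.load(n+".npz")) for n in("scene","side")}
off=dict(scene=(180,180),side=(250,180))
Z=lambda n,l:(np.array(l,float)+.5)/4-.5+np.array(off[n])
# order: backL, sillL, sillR, backR (L = +y box = blower side)
c=dict(scene=[(290,46),(460,124),(187,324),(18,215)],side=[(170,230),(340,142),(562,320),(388,434)])
loc=np.array([[-.116,.09],[0,.09],[0,-.09],[-.116,-.09]])
A={}
for n in c:
    A[n]=onplane(S[n],Z(n,c[n]),.105)
    print(n,A[n].round(4).tolist(),[round(float(np.linalg.norm(A[n][i]-A[n][(i+1)%4])),4) for i in range(4)])
def fit(W):
    a=loc-loc.mean(0);m=W.mean(0);b=W-m
    th=np.arctan2((a[:,0]*b[:,1]-a[:,1]*b[:,0]).sum(),(a*b).sum())
    R=np.array([[np.cos(th),-np.sin(th)],[np.sin(th),np.cos(th)]]);return m-R@loc.mean(0),th,R
for k,W in list(A.items())+[("both",(A["scene"]+A["side"])/2)]:
    t,th,R=fit(W[:,:2]);print(k,t.round(4),th.round(4),((W[:,:2]-t)@R).round(4).tolist())
np.savez("fit.npz",t=t,th=th,R=R)
for n,(q) in dict(scene=[(246,132),(40,0)],side=[(347,248),(0,0)]).items():
    p=onplane(S[n],Z(n,[q[0]]),.121)[0]; print("case",n,p.round(4),((p[:2]-t)@R).round(4))
# rails: lower inner ends etc
for n,q in dict(scene=[(230,98),(373,168),(118,170),(260,245)],side=[(248,270),(387,197),(338,352),(478,270)]).items():
    p=onplane(S[n],Z(n,q),.110)[:,:2];print("rail",n,((p-t)@R).round(4).tolist())
E
python3 m.py
```

```text
scene [[0.4225, -0.0592, 0.105], [0.5333, -0.0207, 0.105], [0.5975, -0.1932, 0.105], [0.4829, -0.2283, 0.105]] [0.1173, 0.1841, 0.1198, 0.1796]
side [[0.4262, -0.0605, 0.105], [0.5387, -0.0205, 0.105], [0.5959, -0.1896, 0.105], [0.4842, -0.2316, 0.105]] [0.1194, 0.1785, 0.1193, 0.1806]
scene [ 0.5637 -0.106 ] 0.3397 [[-0.1175, 0.0912], [-0.0003, 0.0906], [0.0028, -0.0934], [-0.1169, -0.0884]]
side [ 0.566  -0.1065] 0.3337 [[-0.117, 0.0893], [0.0023, 0.0903], [0.001, -0.0883], [-0.1183, -0.0913]]
both [ 0.5649 -0.1063] 0.3367 [[-0.1173, 0.0903], [0.001, 0.0904], [0.0019, -0.0909], [-0.1176, -0.0898]]
case scene [ 0.5026 -0.1196  0.121 ] [-0.0632  0.008 ]
case side [ 0.5049 -0.1203  0.121 ] [-0.0613  0.0066]
rail scene [[-0.103, 0.034], [-0.006, 0.0339], [-0.1015, -0.0404], [-0.0069, -0.0395]]
rail side [[-0.1047, 0.0344], [-0.0102, 0.0332], [-0.1052, -0.0395], [-0.0106, -0.0394]]
```

```bash
cat > go.py <<'E'
# usage: go.py bx by z -> shift (normalised, tool axes) needed to reach box-frame pose
import sys
from bench import robot
from h import *
from scipy.spatial.transform import Rotation as Ro
f=np.load("fit.npz");t,th,R=f["t"],float(f["th"]),f["R"]
o=robot.get_obs();rt=Ro.from_euler("xyz",o["ee_rot"]).as_matrix()
b=[float(v) for v in sys.argv[1:4]]
w=np.r_[t+R@np.array(b[:2]),b[2]]
d=rt.T@(w-o["tool_pos"])
yaw=o["ee_rot"][2]
dy=(th+np.pi/2-yaw+np.pi)%(2*np.pi)-np.pi
print("t",round(o["time"],2),"TCPbox",((o["tool_pos"][:2]-t)@R).round(4),o["tool_pos"].round(4),"rot",o["ee_rot"].round(4),"w",round(float(o["width"]),4),"F",o["wrist_force"].round(2))
print("target world",w.round(4),"shift/0.08",(d/.08).round(3),"turn/(pi/2)",round(-dy/(np.pi/2),4))
E
python3 go.py -0.057 0.0073 0.20
```

```text
t 0.25 TCPbox [-0.1695  0.7278] [0.1644 0.5246 0.2049] rot [-3.1406e+00 -1.0000e-04  2.8378e+00] w 0.0938 F [-0.27  0.23  0.45]
target world [ 0.5087 -0.1182  0.2   ] shift/0.08 [-6.51  -6.38   0.067] turn/(pi/2) 0.5922
```

Request:
{"name": "servo_tool", "arguments": {"rows": [[[-0.5, -0.5, 0], 0.07], [[-1, -1, 0], 0.15], [[-1, -1, 0], 0.23], [[-1, -1, 0], 0.31], [[-1, -1, 0], 0.38], [[-1, -1, 0], 0.46], [[-1, -1, 0], 0.53], [[-1, -1, 0], 0.592], [[-1, -1, 0], 0.592]], "grip": -0.62}}

```text
time: 1.0
tool_pos: [0.2169, 0.4244, 0.2054]
ee_rot: [-3.142, 0.0, 1.906]
wrist_force: [0.9, 0.4, 0.2]
width: 0.0764
```

```bash
python3 go.py -0.057 0.0073 0.20
```

```text
t 1.0 TCPbox [-0.1531  0.6159] [0.2169 0.4244 0.2054] rot [-3.1416  0.      1.9062] w 0.0764 F [0.93 0.38 0.16]
target world [ 0.5087 -0.1182  0.2   ] shift/0.08 [-7.605  1.211  0.068] turn/(pi/2) -0.0009
```

Request:
{"name": "servo_tool", "arguments": {"rows": [[[-0.33, 0.1, 0], 0], [[-0.66, 0.2, 0], 0], [[-1, 0.3, 0], 0]]}}

```text
time: 1.25
tool_pos: [0.2662, 0.3564, 0.2053]
ee_rot: [-3.141, 0.0, 1.913]
wrist_force: [-0.4, 0.3, -1.0]
width: 0.076
```

Request:
{"name": "servo_tool", "arguments": {"rows": [[[-0.33, 0.1, 0], 0], [[-0.66, 0.2, 0], 0], [[-1, 0.3, 0], 0]]}}

```text
time: 1.5
tool_pos: [0.3156, 0.2884, 0.2055]
ee_rot: [3.141, -0.0, 1.911]
wrist_force: [0.0, -0.1, 0.0]
width: 0.0762
```

Request:
{"name": "servo_tool", "arguments": {"rows": [[[-0.33, 0.1, 0], 0], [[-0.66, 0.2, 0], 0], [[-1, 0.3, 0], 0]]}}

```text
time: 1.75
tool_pos: [0.3648, 0.2208, 0.2056]
ee_rot: [3.141, -0.0, 1.911]
wrist_force: [0.5, 0.1, 0.3]
width: 0.0762
```

Request:
{"name": "servo_tool", "arguments": {"rows": [[[-0.33, 0.1, 0], 0], [[-0.66, 0.2, 0], 0], [[-1, 0.3, 0], 0]]}}

```text
time: 2.0
tool_pos: [0.4139, 0.1532, 0.2055]
ee_rot: [3.141, -0.0, 1.911]
wrist_force: [0.1, -0.8, 1.1]
width: 0.0761
```

Request:
{"name": "servo_tool", "arguments": {"rows": [[[-0.33, 0, 0], 0], [[-0.66, 0, 0], 0], [[-1, 0, 0], 0]]}}

```text
time: 2.25
tool_pos: [0.4401, 0.0776, 0.2054]
ee_rot: [3.142, -0.0, 1.911]
wrist_force: [0.5, 1.0, -0.1]
width: 0.0763
```

Request:
{"name": "servo_tool", "arguments": {"rows": [[[-0.33, 0, 0], 0], [[-0.66, 0, 0], 0], [[-1, 0, 0], 0]]}}

```text
time: 2.5
tool_pos: [0.4665, 0.0021, 0.2054]
ee_rot: [3.141, -0.0, 1.911]
wrist_force: [0.5, 0.9, -0.1]
width: 0.0763
```

Request:
{"name": "servo_tool", "arguments": {"rows": [[[-0.33, 0, 0], 0], [[-0.66, 0, 0], 0], [[-1, 0, 0], 0], [[-1, 0, 0], 0], [[-1, 0, 0], 0]]}}

```text
time: 2.92
tool_pos: [0.4928, -0.073, 0.205]
ee_rot: [-3.141, -0.001, 1.908]
wrist_force: [0.7, 0.8, -0.5]
width: 0.076
```

```bash
python3 go.py -0.057 0.0073 0.20
```

```text
t 2.92 TCPbox [-0.0571  0.0552] [ 0.4928 -0.073   0.205 ] rot [-3.1408e+00 -1.0000e-03  1.9075e+00] w 0.076 F [ 0.71  0.76 -0.49]
target world [ 0.5087 -0.1182  0.2   ] shift/0.08 [-0.599  0.001  0.062] turn/(pi/2) -0.0
```

Request:
{"name": "servo_tool", "arguments": {"rows": [[[-0.2, 0, 0.2], 0], [[-0.4, 0, 0.4], 0], [[-0.6, 0, 0.6], 0], [[-0.6, 0, 0.6], 0], [[-0.6, 0, 0.6], 0]]}}

```text
time: 3.33
tool_pos: [0.5078, -0.1163, 0.1565]
ee_rot: [-3.14, -0.003, 1.909]
wrist_force: [0.1, 0.1, 0.7]
width: 0.0761
```

```bash
python3 go.py -0.057 0.0073 0.11; cat > look.py <<'E'
import sys
from bench import robot
from h import *
k=sys.argv[1]
for n,(x0,y0,w,h) in dict(scene=(170,140,190,150),side=(250,150,200,150),wrist=(0,0,640,400)).items():
    if n not in sys.argv[2:]: continue
    s=robot.snapshot(n); im=s["pixels"]
    np.savez(f"{n}{k}.npz",**s)
    c=im if n=="wrist" else cv2.resize(im[y0:y0+h,x0:x0+w],None,fx=4,fy=4,interpolation=cv2.INTER_CUBIC)
    cv2.imwrite(f"pics/{n}_{k}.png",c[:,:,::-1])
E
python3 look.py a scene side wrist
```

```text
t 3.33 TCPbox [-0.0572  0.0094] [ 0.5078 -0.1163  0.1565] rot [-3.1397e+00 -2.6000e-03  1.9090e+00] w 0.0761 F [0.1  0.12 0.66]
target world [ 0.5087 -0.1182  0.11  ] shift/0.08 [-0.028  0.004  0.581] turn/(pi/2) 0.001
```

View pics/scene_a.png

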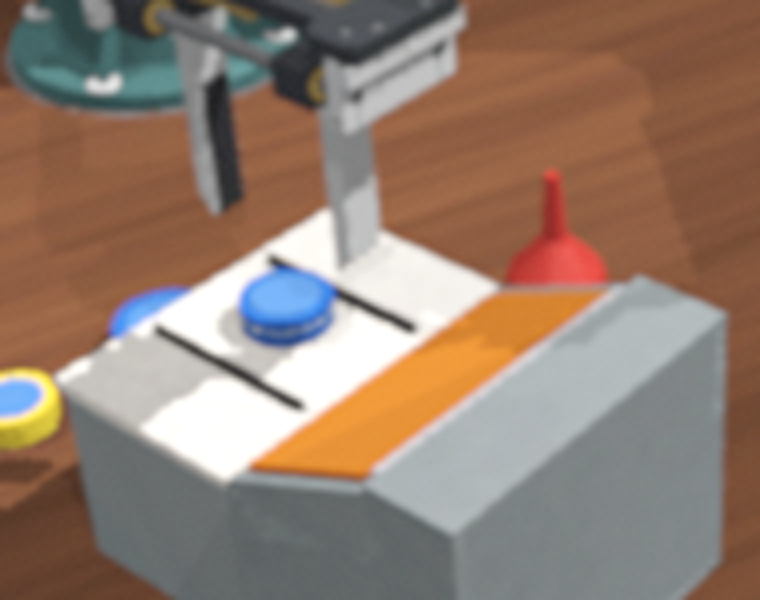

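View pics/side_a.png

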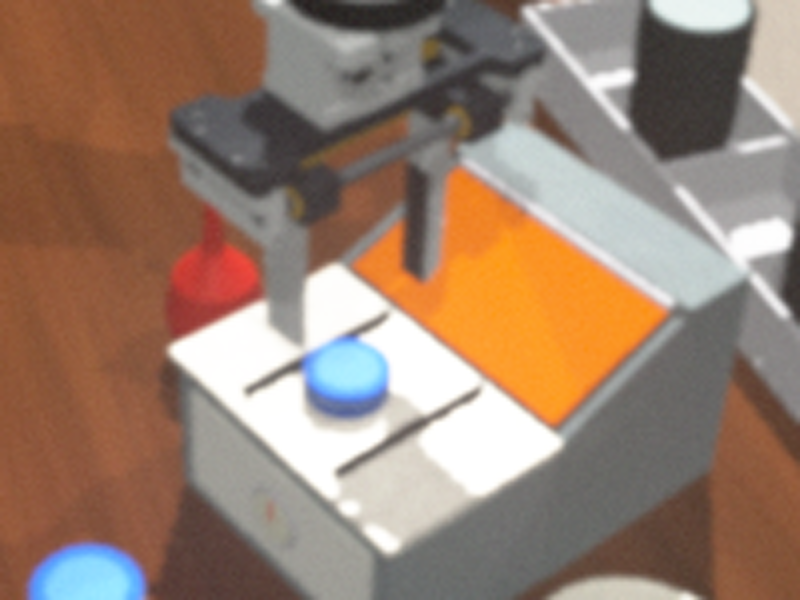

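View pics/wrist_a.png

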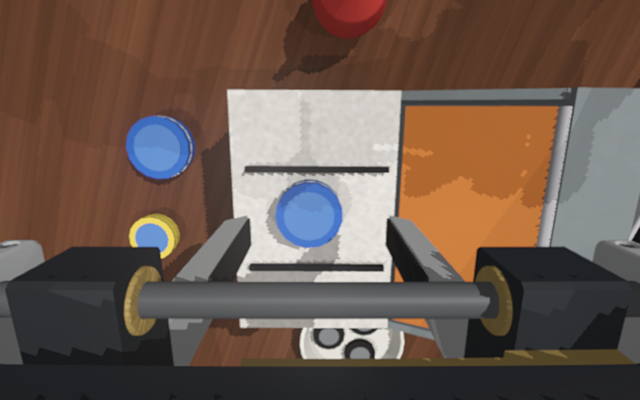

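The fingers straddle the ledge and the case sits between them in x. In the wrist view the case is at (309,214), and the flap is shut. I'll check the case and box position once more with the wrist view.

```bash
python3 - <<'E'
from h import *
f=np.load("fit.npz");t,R=f["t"],f["R"]
s=dict(np.load("wrista.npz"))
B=lambda p:((p[:,:2]-t)@R).round(4).tolist()
print("case top",B(onplane(s,[(309,213)],.121)))
print("ledge back/sill edge",B(onplane(s,[(229,90),(400,91),(401,200)],.105)))
print("rail ends",B(onplane(s,[(245,169),(388,169),(250,267),(383,267)],.110)))
print("flap hinge edge",B(onplane(s,[(560,107),(545,245)],.143)))
sc=dict(np.load("scenea.npz"));sd=dict(np.load("sidea.npz"))
# expected tip outer bottom points of both fingers in box frame
P=[]
for bx in(-.0572-.038-.0125,-.0572-.038,-.0572+.038,-.0572+.0505):
    P.append(np.r_[t+R@np.array([bx,.0094]),.1565])
for n,q,o in(("scene",sc,(170,140)),("side",sd,(250,150))): print(n,((proj(q,P)-o+.5)*4-.5).round(0).tolist())
E
```

```text
case top [[-0.0626, 0.0095]]
ledge back/sill edge [[-0.1159, 0.0896], [-0.0023, 0.0893], [0.0027, 0.0144]]
rail ends [[-0.1066, 0.0374], [-0.0088, 0.0376], [-0.1064, -0.0354], [-0.0088, -0.0351]]
flap hinge edge [[0.0799, 0.0789], [0.0844, -0.0043]]
scene [[215.0, 198.0], [233.0, 206.0], [348.0, 261.0], [368.0, 270.0]]
side [[273.0, 352.0], [293.0, 341.0], [407.0, 281.0], [425.0, 271.0]]
```

Request:
{"name": "servo_tool", "arguments": {"rows": [[[0, 0, 0.15], 0], [[0, 0, 0.3], 0], [[0, 0, 0.42], 0], [[0, 0, 0.5], 0], [[0, 0, 0.56], 0], [[0, 0, 0.56], 0], [[0, 0, 0.56], 0], [[0, 0, 0.56], 0]]}}

```text
time: 4.15
tool_pos: [0.5089, -0.1176, 0.113]
ee_rot: [3.141, 0.0, 1.908]
wrist_force: [-0.4, -0.6, 0.6]
width: 0.0762
```

```bash
python3 go.py -0.057 0.009 0.11;python3 look.py b scene side
```

```text
t 4.15 TCPbox [-0.0566  0.0078] [ 0.5089 -0.1176  0.113 ] rot [3.1410e+00 4.0000e-04 1.9078e+00] w 0.0762 F [-0.38 -0.62  0.61]
target world [ 0.5081 -0.1166  0.11  ] shift/0.08 [ 0.015 -0.006  0.038] turn/(pi/2) 0.0002
```

View pics/scene_b.png

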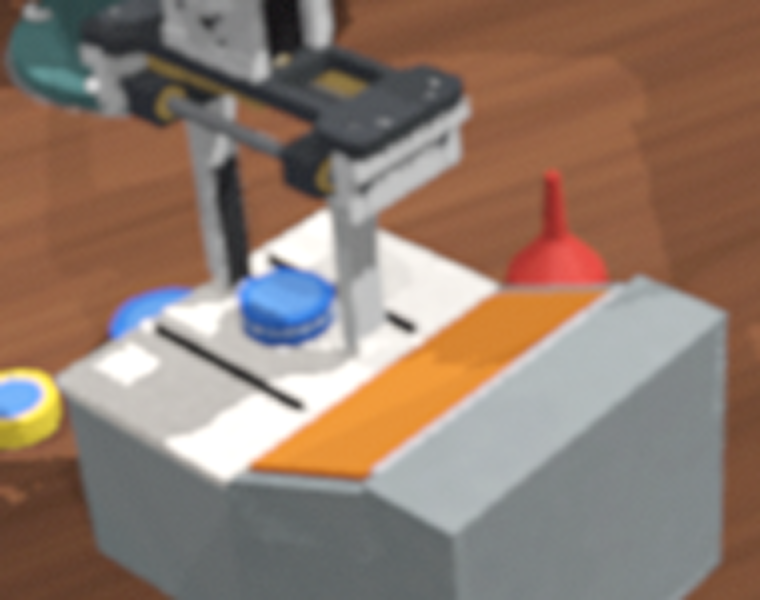

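View pics/side_b.png

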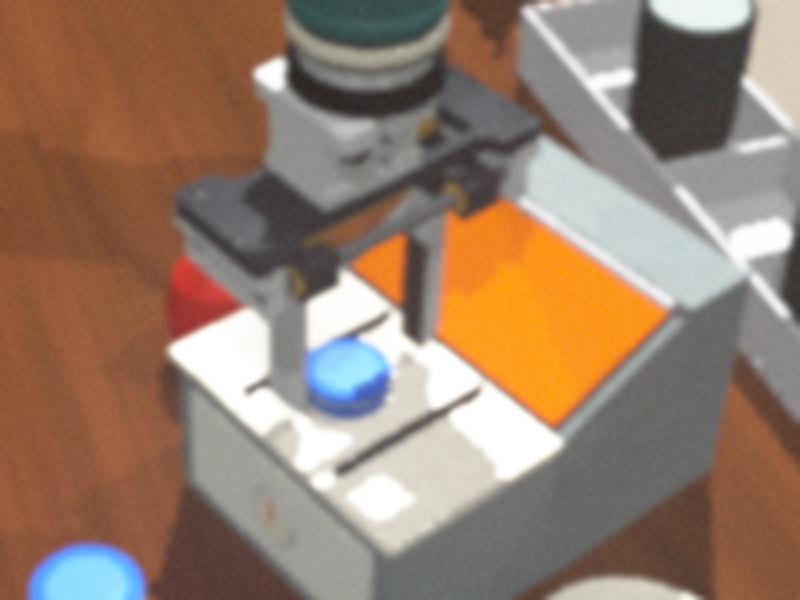

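Request:
{"name": "servo_tool", "arguments": {"rows": [[[0, 0, 0.03], 0], [[0.01, 0.03, 0.035], 0], [[0.01, 0.06, 0.035], 0], [[0.01, 0.1, 0.035], 0], [[0.01, 0.14, 0.035], 0], [[0.01, 0.18, 0.035], 0], [[0.01, 0.22, 0.035], 0], [[0.01, 0.26, 0.035], 0], [[0.01, 0.3, 0.035], 0], [[0.01, 0.34, 0.035], 0], [[0.01, 0.37, 0.035], 0], [[0.01, 0.4, 0.035], 0]]}}

```text
time: 5.25
tool_pos: [0.5386, -0.1061, 0.1099]
ee_rot: [-3.141, -0.0, 1.908]
wrist_force: [-2.6, -0.4, 1.2]
width: 0.0759
```

```bash
python3 go.py 0.026 0.009 0.11;python3 look.py c scene side
```

```text
t 5.25 TCPbox [-0.0247  0.0088] [ 0.5386 -0.1061  0.1099] rot [-3.1411e+00 -1.0000e-04  1.9079e+00] w 0.0759 F [-2.55 -0.43  1.2 ]
target world [ 0.5865 -0.0892  0.11  ] shift/0.08 [ 0.002  0.634 -0.002] turn/(pi/2) 0.0002
```

View pics/scene_c.png

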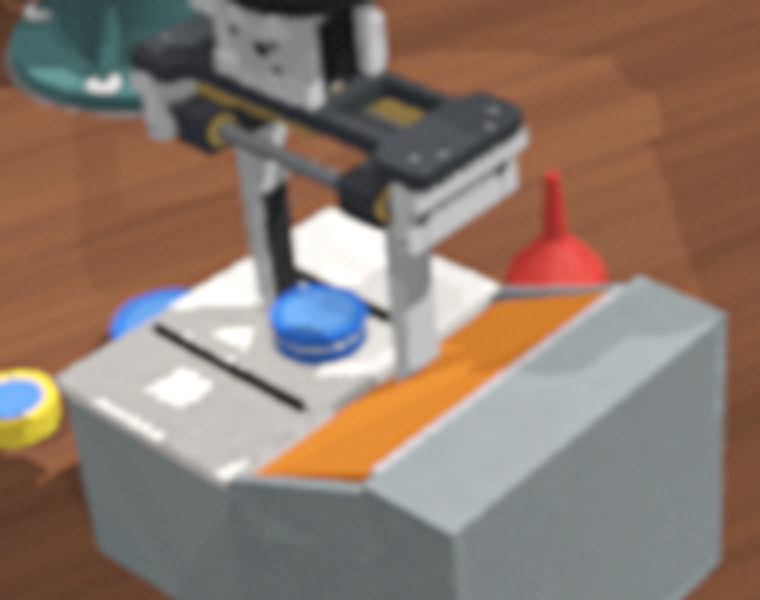

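View pics/side_c.png

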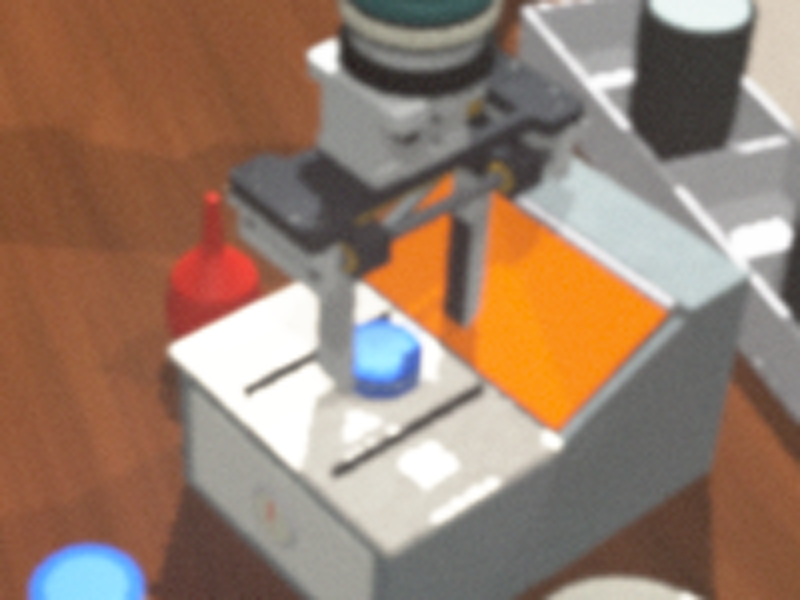

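The flap is opening and the rear finger is pushing the case. I'll carry on slowly.

Request:
{"name": "servo_tool", "arguments": {"rows": [[[0, 0.04, 0], 0], [[0, 0.08, 0], 0], [[0, 0.12, 0], 0], [[0, 0.16, 0], 0], [[0, 0.2, 0], 0], [[0, 0.24, 0], 0], [[0, 0.28, 0], 0], [[0, 0.32, 0], 0], [[0, 0.35, 0], 0], [[0, 0.38, 0], 0]]}}

```text
time: 6.18
tool_pos: [0.5672, -0.096, 0.1097]
ee_rot: [-3.141, -0.0, 1.908]
wrist_force: [-3.8, -1.1, 1.1]
width: 0.0759
```

```bash
python3 go.py 0.026 0.009 0.11;python3 look.py d scene side
```

```text
t 6.18 TCPbox [0.0056 0.0089] [ 0.5672 -0.096   0.1097] rot [-3.1409e+00 -4.0000e-04  1.9079e+00] w 0.0759 F [-3.81 -1.14  1.14]
target world [ 0.5865 -0.0892  0.11  ] shift/0.08 [ 0.001  0.255 -0.004] turn/(pi/2) 0.0002
```

View pics/scene_d.png

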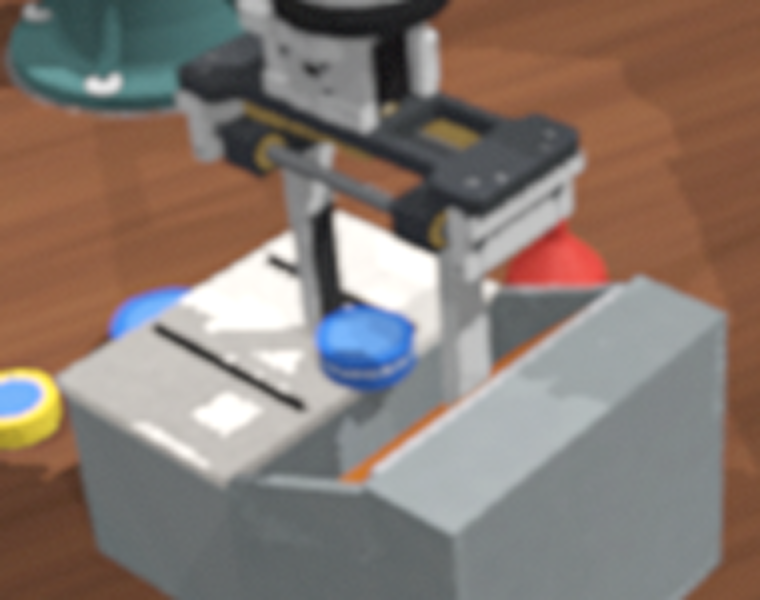

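View pics/side_d.png

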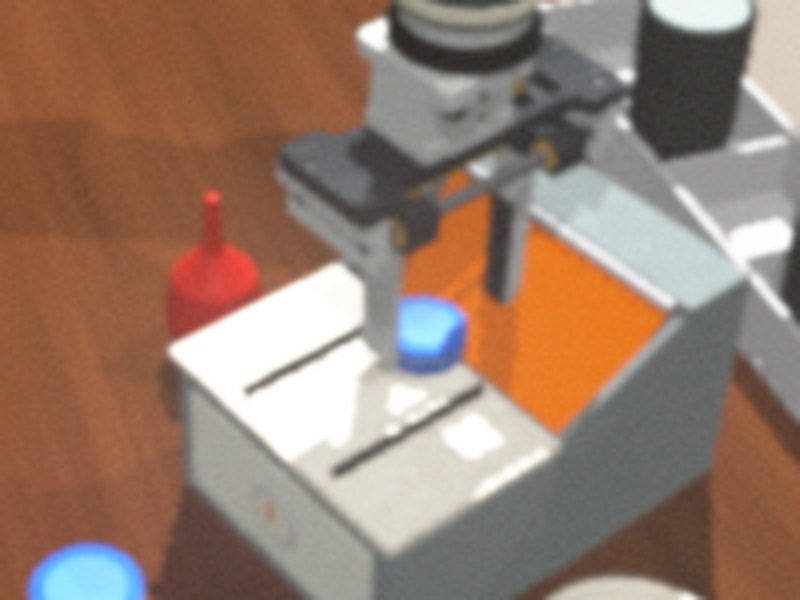

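Request:
{"name": "servo_tool", "arguments": {"rows": [[[0, 0.02, 0], 0], [[0, 0.04, 0], 0], [[0, 0.06, 0], 0], [[0, 0.08, 0], 0], [[0, 0.1, 0], 0], [[0, 0.12, 0], 0], [[0, 0.14, 0], 0], [[0, 0.16, 0], 0], [[0, 0.18, 0], 0], [[0, 0.2, 0], 0], [[0, 0.2, 0], 0], [[0, 0.2, 0], 0]]}}

```text
time: 7.28
tool_pos: [0.5811, -0.091, 0.1086]
ee_rot: [-3.138, -0.001, 1.908]
wrist_force: [-5.0, -2.8, -1.4]
width: 0.0763
```

```bash
python3 go.py 0.026 0.009 0.11;python3 look.py e scene side
```

```text
t 7.28 TCPbox [0.0204 0.0091] [ 0.5811 -0.091   0.1086] rot [-3.1381e+00 -1.2000e-03  1.9076e+00] w 0.0763 F [-4.99 -2.84 -1.35]
target world [ 0.5865 -0.0892  0.11  ] shift/0.08 [-0.001  0.07  -0.017] turn/(pi/2) 0.0
```

View pics/scene_e.png

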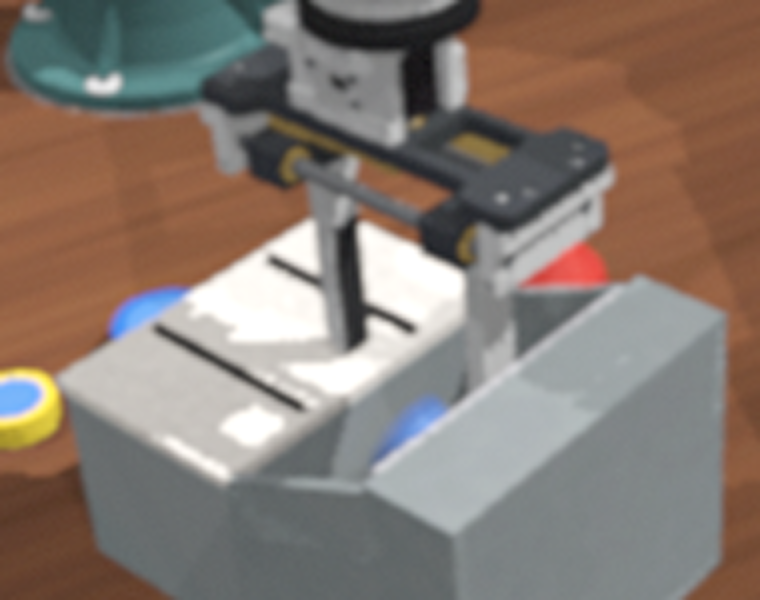

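View pics/side_e.png

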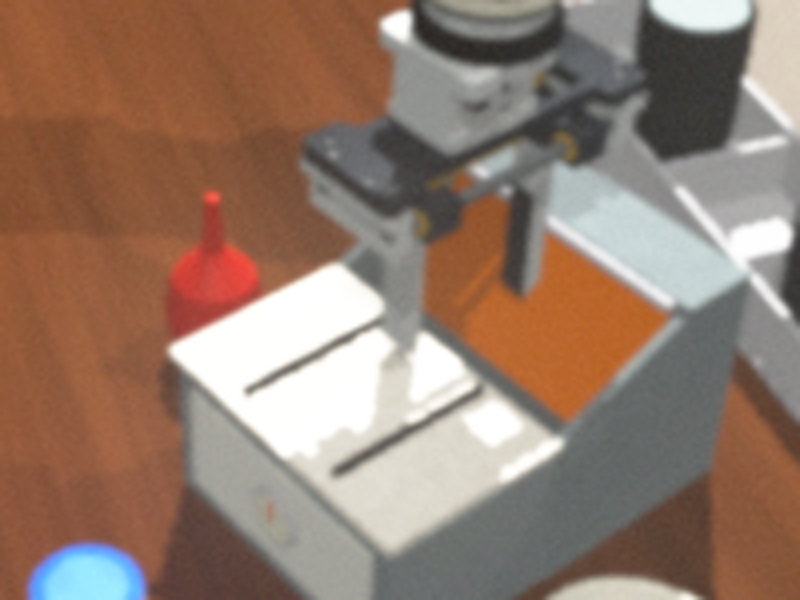

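```bash
python3 - <<'E'
from h import *
f=np.load("fit.npz");t,R=f["t"],f["R"]
s=dict(np.load("scenee.npz"))
im=s["pixels"];hsv=cv2.cvtColor(im,cv2.COLOR_RGB2HSV);m=cv2.inRange(hsv,(100,120,60),(120,255,255))
sub=m[225:275,255:300];ys,xs=np.nonzero(sub);print(xs.min()+255,xs.max()+255,ys.min()+225,ys.max()+225)
for q in[(276,240),(272,246)]:
  for z in(.11,.1,.09,.08,.07,.05,.02):
    p=onplane(s,[q],z);print(q,z,((p[:,:2]-t)@R).round(4).tolist())
E
python3 look.py f scene wrist;python3 go.py 0.026 0.009 0.11
```

```text
268 278 241 250
(276, 240) 0.11 [[0.0362, -0.0036]]
(276, 240) 0.1 [[0.0272, 0.0053]]
(276, 240) 0.09 [[0.0182, 0.0142]]
(276, 240) 0.08 [[0.0092, 0.0231]]
(276, 240) 0.07 [[0.0001, 0.032]]
(276, 240) 0.05 [[-0.0179, 0.0498]]
(276, 240) 0.02 [[-0.045, 0.0765]]
(272, 246) 0.11 [[0.0421, -0.0204]]
(272, 246) 0.1 [[0.0331, -0.0118]]
(272, 246) 0.09 [[0.0242, -0.0032]]
(272, 246) 0.08 [[0.0153, 0.0054]]
(272, 246) 0.07 [[0.0064, 0.014]]
(272, 246) 0.05 [[-0.0114, 0.0312]]
(272, 246) 0.02 [[-0.0382, 0.0569]]
t 7.48 TCPbox [0.0204 0.0091] [ 0.5811 -0.091   0.1087] rot [-3.1382e+00 -1.2000e-03  1.9076e+00] w 0.0763 F [-5.04 -2.87 -1.12]
target world [ 0.5865 -0.0892  0.11  ] shift/0.08 [-0.001  0.07  -0.017] turn/(pi/2) 0.0
```

View pics/scene_f.png

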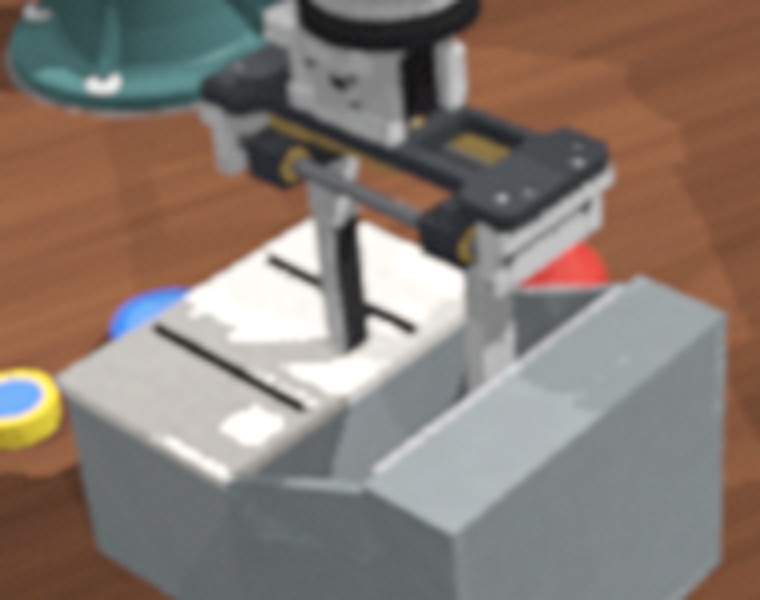

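View pics/wrist_f.png

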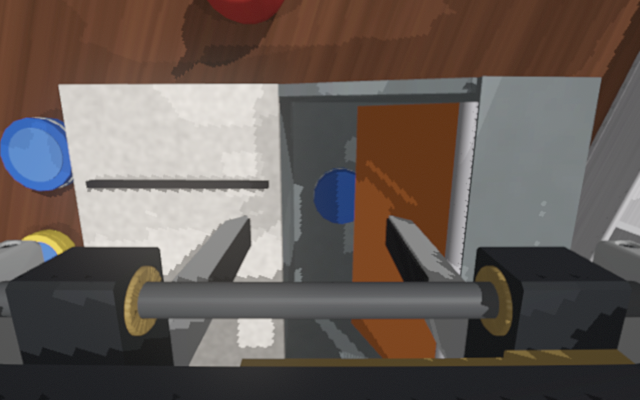

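The case has dropped: the wrist view at (336,196) shows it flat on the bin floor, partly under the flap, while the finger still holds the flap. Next I retreat slowly so the flap shuts.

Request:
{"name": "servo_tool", "arguments": {"rows": [[[0, 0, 0], 0], [[0, -0.04, 0], 0], [[0, -0.12, -0.02], 0], [[0, -0.2, -0.02], 0], [[0, -0.3, -0.02], 0], [[0, -0.4, -0.02], 0], [[0, -0.5, -0.02], 0], [[0, -0.6, -0.02], 0], [[0, -0.7, -0.02], 0], [[0, -0.8, -0.02], 0], [[0, -0.9, -0.02], 0], [[0, -0.97, -0.02], 0]]}}

```text
time: 8.48
tool_pos: [0.5079, -0.1167, 0.1111]
ee_rot: [-3.141, -0.001, 1.908]
wrist_force: [-0.5, 0.2, 0.7]
width: 0.0761
```

Request:
{"name": "servo_tool", "arguments": {"rows": [[[0, 0, -0.1], 0], [[0, 0, -0.3], 0], [[0, 0, -0.5], 0], [[0, 0, -0.7], 0], [[0, 0, -0.9], 0], [[0, 0, -1], 0], [[0, 0, -1], 0], [[0, 0, -1], 0]]}}

```text
time: 9.15
tool_pos: [0.5094, -0.1165, 0.1917]
ee_rot: [3.141, 0.0, 1.908]
wrist_force: [0.6, 0.3, 0.3]
width: 0.0759
```

```bash
python3 go.py 0.026 0.009 0.11;python3 look.py g scene side
```

```text
t 9.15 TCPbox [-0.0557  0.0087] [ 0.5094 -0.1165  0.1917] rot [3.1408e+00 4.0000e-04 1.9080e+00] w 0.0759 F [0.64 0.27 0.3 ]
target world [ 0.5865 -0.0892  0.11  ] shift/0.08 [0.003 1.021 1.022] turn/(pi/2) 0.0003
```

View pics/scene_g.png

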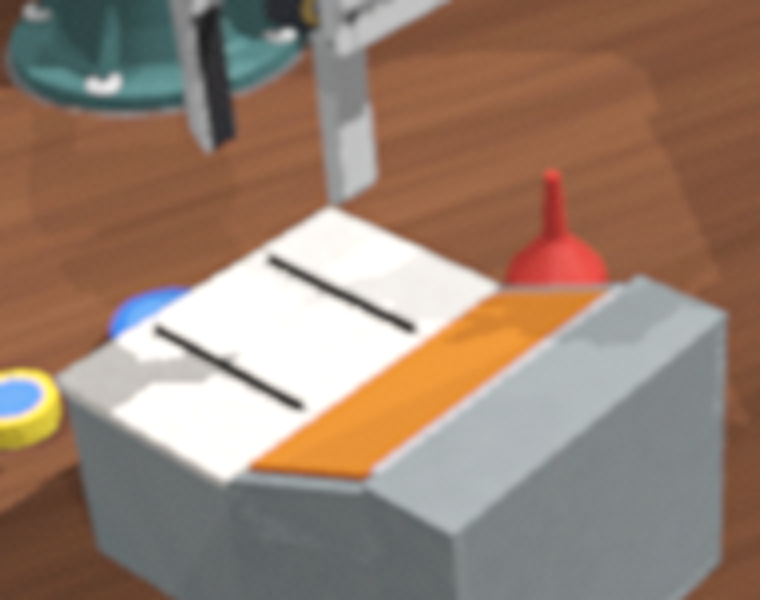

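View pics/side_g.png

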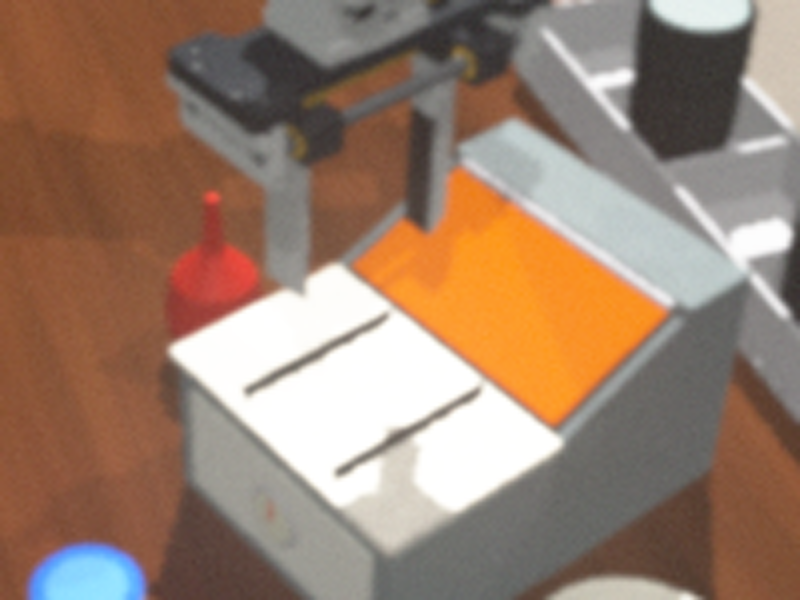

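The flap is shut with its outline as at the start, the case is gone from the ledge, the gripper is clear, and the blower hasn't moved. I'll hand the job in.

```bash
python3 -c "
from bench import robot
print(robot.close_job())"
```

```text
the job is handed in; nothing more can be done
None
```

The blue filter case is in the dry box and the flap has swung shut behind it. I handed the job in about 9 s into the 40 s limit; the hand-in reports no verdict.

**What I did:** I set the gripper to a 76 mm opening and lined its jaws up with the push direction, about 5 mm above the ledge. The front finger pushed the flap open and held it. The rear finger pushed the case over the sill at about 20–40 mm/s. I then drew back slowly along the ledge and lifted clear.

**Last checks:**
- **Case:** before I drew back, the wrist view showed it flat on the bin floor with the finger still holding the flap. Once the flap shut I could no longer see the case.
- **Flap:** its outline in both outside views matches the start, so it looks shut. I did not measure its angle.
- **Forces:** the wrist force readings between moves were at most about 6 N, and near zero at the end.
- **Bystanders:** the blower looks unmoved. The dish and its caps were mostly outside my last pictures, but the arm never went near them.

**Small disagreements:** the box and case positions from the three cameras differed by 2–5 mm, which did not affect the push. At full push the tool sat about 1 mm lower than planned, still clear of the ledge.

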